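Find the softest instrument mount and tag it

ROBOT

A 7-joint arm with a two-finger parallel gripper is mounted at the origin on the work surface. World frame = base frame: x ahead of the robot, y to its left, z up, the work surface at z = 0. Lengths are in m, angles in rad, forces in N, time in s.
With the tool pointing down it reaches from about 0.4 to 0.75 m from the base axis. Payload 19.5 kg.
Tool frame: the origin (TCP) lies between the finger pads; the fingertips stand 8 mm ahead of it and the grasp point (between the pads) lies 11 mm behind it (finger_overhang is the distance from the TCP to the fingertips, in m); z points along the fingers, x is the direction in which the jaws open and shut, and the axes are right-handed (so a half turn about z gives the same grasp; the last joint's range is limited). The gripper opens to 85 mm and grips with 20 to 120 N. Pads are 22 mm wide; open, the fingers measure 114 mm over their backs; the gripper's body (76 mm by 85 mm) begins 54 mm behind the grasp point. The pads swing forward as they close: fully open they stand 13 mm farther back than shut.
Start: joints at [-1.264, 0.707, -0.028, 1.485, 0.022, 0.951, -0.075], TCP at [0.197, 0.54, 0.239] pointing down, gripper open.
Joint ranges: [-2.71, 2.71], [-0.32, 2.16], [-1.57, 1.52], [0, 2.45], [-1.46, 4.6], [0, 2.02], [-2.83, 2.83]. Speed limits (rad/s): [1.89, 1.89, 2.57, 2.57, 3.01, 3.01, 3.01].

INTERFACE

Orientations are given as a unit quaternion [w, x, y, z].
In Python, from station import * gives the robot as it stands. Calls block until the motion is done:
- reach(position, orientation): joint-space move of the TCP to a pose.
- servo_line(position, speed=0.15, rot=None, until_force=None): straight line of the TCP; rot=None keeps the orientation; speed is the mean speed in m/s. With until_force (N) it stops when the force on the tool has changed by that much, and returns True; else False.
- movej(angles): joint-space move.
- gripper_to(opening, newtons=None): finger opening in m; newtons is the grip in N (None keeps the last); returns when the fingers have stopped.
- sleep(seconds).
- solve_ik(position, orientation): joint angles nearest the present ones, or None.
- read_state(): the state.
- grab_frame(name): name is "side" or "top" or "wrist"; returns the picture (400x640x3 uint8, red, green, blue); there is no depth.
- camera_info(name): a dict with "K" (3x3 intrinsics, pixels), "world_to_cam" (4x4, takes a point from world to camera coordinates). Camera axes: x right, y down, z forward; pixel columns grow to the right and rows downward; lengths in m; the calibration is good to about 2 mm. A picture is of the moment at which its call begins: read the wrist's pose just before it. camera_info takes no time and is no camera call; for the wrist camera it gives the pose at the moment of the call.
A pose or a line that the arm cannot do raises Unreachable and nothing moves.
- hand_in(): hands the job in, once; it reports no verdict.
The state is a dict: "time": time; "qpos": joint angles; "dq": joint speeds; "tau": joint torques, N m; "eef_pos": TCP position; "tool_rot": TCP orientation; "force": force on the tool from outside, world axes, zero at the start; "torque": the same for the moment, N m; "grip_width": finger opening in m.
Only numpy, scipy, OpenCV 4.12 (cv2) and the standard library are available. Lean on these libraries where they do the work, as an engineer would, in place of code of your own. Each camera call takes 0.05 s, during which the arm holds its last target. There are 200 camera calls.

TASK

Three identical-looking spring mounts stand in a row on the lab bench. Press their round platforms down a few millimetres with the fingertips, one after the other from the robot's left to its right, to feel which is the softest, then push the white tag on that same stand fully down onto its block and leave the other two tags up. Nothing is to be picked up: leave the stands and the other things on the bench where they are.

Things in the scene. Friction and masses are not known exactly. Their poses are not given: they have to be found in the camera images.
- stand_a: One of three outwardly identical loose mount test stands (1.4 kg, not fastened down): dark steel base 180 (its x) x 80 (its y) x 12 mm, with a round sprung platform on its +x half, away from the robot, and a white push-down tag on its -x half, near the robot. Origin: centre of the underside. The letters say nothing of place or softness; only the spring inside differs.
- platform_a_top (a point): Centre of the top face of stand_a's sprung platform: an aluminium disc of 60 mm diameter on a coil spring, 42.5 mm from the stand's centre along its +x, top 55 mm above the bench when free. It sinks straight down up to 14 mm and springs back. The point moves with it. The three springs differ about twofold from one to the next: the softest sinks to its stop under 6 N, while at 5 N the next sinks about 6 mm and the stiffest about 3 mm.
- platform_a (a joint): How far stand_a's platform is pressed down, m: 0 free, 0.014 at its stop.
- tag_a_top (a point): Centre of the top face of stand_a's white plastic tag: a flat head 26 (stand's x) x 34 (stand's y) x 8 mm on a stem in a grey block 40 x 40 mm, 42.5 mm from the stand's centre along its -x. Top 55 to 58 mm above the bench at the start, 44 mm when the head sits on the block. Stiff-moving (about 3 N), stays where it is pushed. The point moves with it.
- tag_a (a joint): How far stand_a's tag is pushed down, m: 0 fully up, 0.014 fully down on its block; starts at 0 to 0.003. It is a go/no-go tag: only on the softest stand does it go fully down; on the other two it jams 8 mm down, 6 mm short of the block, and stays there, which spoils the result.
- stand_b: One of three outwardly identical loose mount test stands (1.4 kg, not fastened down): dark steel base 180 (its x) x 80 (its y) x 12 mm, with a round sprung platform on its +x half, away from the robot, and a white push-down tag on its -x half, near the robot. Origin: centre of the underside. The letters say nothing of place or softness; only the spring inside differs.
- platform_b_top (a point): Centre of the top face of stand_b's sprung platform: an aluminium disc of 60 mm diameter on a coil spring, 42.5 mm from the stand's centre along its +x, top 55 mm above the bench when free. It sinks straight down up to 14 mm and springs back. The point moves with it. The three springs differ about twofold from one to the next: the softest sinks to its stop under 6 N, while at 5 N the next sinks about 6 mm and the stiffest about 3 mm.
- platform_b (a joint): How far stand_b's platform is pressed down, m: 0 free, 0.014 at its stop.
- tag_b_top (a point): Centre of the top face of stand_b's white plastic tag: a flat head 26 (stand's x) x 34 (stand's y) x 8 mm on a stem in a grey block 40 x 40 mm, 42.5 mm from the stand's centre along its -x. Top 55 to 58 mm above the bench at the start, 44 mm when the head sits on the block. Stiff-moving (about 3 N), stays where it is pushed. The point moves with it.
- tag_b (a joint): How far stand_b's tag is pushed down, m: 0 fully up, 0.014 fully down on its block; starts at 0 to 0.003. It is a go/no-go tag: only on the softest stand does it go fully down; on the other two it jams 8 mm down, 6 mm short of the block, and stays there, which spoils the result.
- stand_c: One of three outwardly identical loose mount test stands (1.4 kg, not fastened down): dark steel base 180 (its x) x 80 (its y) x 12 mm, with a round sprung platform on its +x half, away from the robot, and a white push-down tag on its -x half, near the robot. Origin: centre of the underside. The letters say nothing of place or softness; only the spring inside differs.
- platform_c_top (a point): Centre of the top face of stand_c's sprung platform: an aluminium disc of 60 mm diameter on a coil spring, 42.5 mm from the stand's centre along its +x, top 55 mm above the bench when free. It sinks straight down up to 14 mm and springs back. The point moves with it. The three springs differ about twofold from one to the next: the softest sinks to its stop under 6 N, while at 5 N the next sinks about 6 mm and the stiffest about 3 mm.
- platform_c (a joint): How far stand_c's platform is pressed down, m: 0 free, 0.014 at its stop.
- tag_c_top (a point): Centre of the top face of stand_c's white plastic tag: a flat head 26 (stand's x) x 34 (stand's y) x 8 mm on a stem in a grey block 40 x 40 mm, 42.5 mm from the stand's centre along its -x. Top 55 to 58 mm above the bench at the start, 44 mm when the head sits on the block. Stiff-moving (about 3 N), stays where it is pushed. The point moves with it.
- tag_c (a joint): How far stand_c's tag is pushed down, m: 0 fully up, 0.014 fully down on its block; starts at 0 to 0.003. It is a go/no-go tag: only on the softest stand does it go fully down; on the other two it jams 8 mm down, 6 mm short of the block, and stays there, which spoils the result.
- weight_big: Bystander: knobbed brass weight, 38 mm diameter, 40 mm tall; origin at the centre of its underside.
- weight_small: Bystander: knobbed brass weight, 28 mm diameter, 30 mm tall; origin at the centre of its underside.
- mouse: Bystander: black cordless computer mouse, 105 x 60 x 31 mm; origin at the centre of its underside.
- tray: Bystander: open grey parts tray with dividers, 100 x 140 x 30 mm; origin at the centre of its underside.
Things that resemble listed ones, but are neither listed nor needed, are in the scene too. What is shaped like the stand_a but pink or yellow is not meant.

How it is judged:
On the way, in this order (a step that is already met when the one before it is completed fails the run):
1. the platform of the left stand (largest y) is pressed down at least 2 mm (((world y of stand_a between 0.09 and 1 m and value of joint platform_a above 0.002 m) or (world y of stand_b between 0.09 and 1 m and value of joint platform_b above 0.002 m) or (world y of stand_c between 0.09 and 1 m and value of joint platform_c above 0.002 m))), for 0.1 s.
2. then the platform of the middle stand is pressed down at least 2 mm (((world y of stand_a between -0.09 and 0.09 m and value of joint platform_a above 0.002 m) or (world y of stand_b between -0.09 and 0.09 m and value of joint platform_b above 0.002 m) or (world y of stand_c between -0.09 and 0.09 m and value of joint platform_c above 0.002 m))), for 0.1 s.
3. then the platform of the right stand (smallest y) is pressed down at least 2 mm (((world y of stand_a between -1 and -0.09 m and value of joint platform_a above 0.002 m) or (world y of stand_b between -1 and -0.09 m and value of joint platform_b above 0.002 m) or (world y of stand_c between -1 and -0.09 m and value of joint platform_c above 0.002 m))), for 0.1 s.
4. then the tag of the stand with the softest spring is pushed fully down (no other tag can go that far) (value of joint any of tag_a, tag_b, tag_c above 0.0115 m), for 0.2 s.
At the end, for the whole second after the job is handed in: The tag of the stand with the softest spring is down to within 2.5 mm of its block, the other two tags are less than 6 mm down, all platforms have sprung back up, and the stands (at rest) and the bystanders are within 20 mm of where they stood (((value of joint tag_a above 0.0115 m and value of joint each of tag_b, tag_c below 0.006 m) or (value of joint tag_b above 0.0115 m and value of joint each of tag_a, tag_c below 0.006 m) or (value of joint tag_c above 0.0115 m and value of joint each of tag_a, tag_b below 0.006 m)) and value of joint each of platform_a, platform_b, platform_c below 0.0015 m and distance of each of stand_a, stand_b, stand_c, weight_big, weight_small, mouse, tray from where it was at the start of the episode below 0.02 m and linear speed of each of stand_a, stand_b, stand_c below 0.02 m/s); the robot touches nothing.
It fails at once if more than one tag is pushed down 6 mm or more (value of joint each of tag_a, tag_b above 0.006 m or value of joint each of tag_b, tag_c above 0.006 m or value of joint each of tag_a, tag_c above 0.006 m).
It fails at once if a stand is shifted more than 20 mm, lifted more than 8 mm or tipped more than about 9 degrees (distance of any of stand_a, stand_b, stand_c from where it was at the start of the episode above 0.02 m or height (world z) of any of stand_a, stand_b, stand_c above 0.008 m or angle between any of stand_a, stand_b, stand_c's own z axis and vertical above 0.15 rad).
It fails at once if a weight, the mouse or the tray is lifted or moved more than 20 mm (distance of any of weight_big, weight_small, mouse, tray from where it was at the start of the episode above 0.02 m).
It also fails if it takes over 45 s, if anything falls off the work surface, if the arm or the gripper's body presses on something with over 40 N, if the wrist force passes 120 N, or if a joint passes its speed limit or range.

## Working session

There is one attempt and no reset: what is moved stays moved. The work goes in short steps, each a Python script; the robot and the scene stay as the last script left them, time stands still between calls to the robot, and variables do not carry over. Pictures are saved under pics/ and viewed, about 8 in all and at most 12, crops included, and the job is handed in when it is done.

```bash
mkdir -p pics
python3 - <<'E'
from station import *
import cv2,numpy as np
for n in("top","side"):
    cv2.imwrite(f"pics/{n}1.png",grab_frame(n)[:,:,::-1])
    c=camera_info(n);print(n,np.round(c["K"],1).tolist(),np.round(c["world_to_cam"],3).tolist())
s=read_state();print(s["time"],s["eef_pos"],s["tool_rot"],s["force"])
E
```

```text
top [[468.3, 0.0, 317.1], [0.0, 468.3, 201.9], [0.0, 0.0, 1.0]] [[-0.014, -1.0, 0.001, 0.018], [-0.994, 0.014, -0.111, 0.553], [0.11, -0.003, -0.994, 1.188], [0.0, 0.0, 0.0, 1.0]]
side [[393.8, 0.0, 322.5], [0.0, 393.8, 206.5], [0.0, 0.0, 1.0]] [[-0.924, -0.383, -0.017, 0.532], [-0.281, 0.707, -0.649, 0.191], [0.26, -0.594, -0.761, 0.842], [0.0, 0.0, 0.0, 1.0]]
0.1 [0.1964093 0.5401603 0.238875 ] [ 2.92405072e-04  8.19072254e-01  5.73690143e-01 -4.21077574e-04] [-1.02380508 -1.1544959   0.9448483 ]
```

View pics/top1.png

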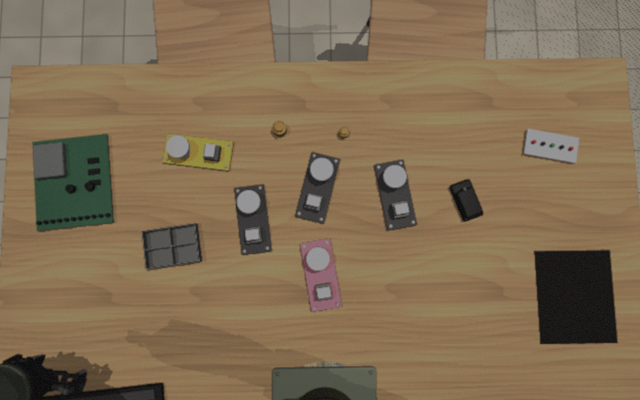

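View pics/side1.png

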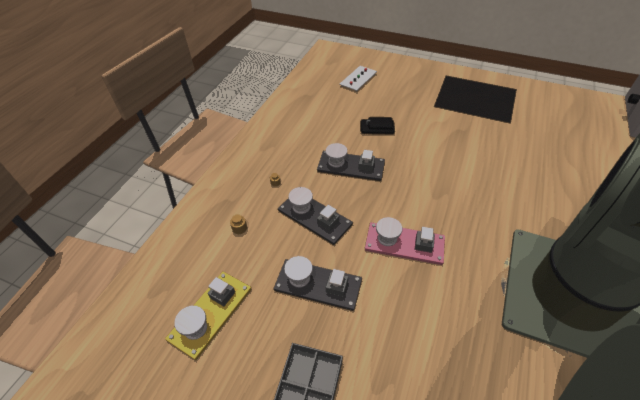

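The dark stands are the candidates, with platforms at about (249,202), (321,170) and (394,177) and tags at (253,236), (313,203) and (401,211). The lookalikes are pink (platform 318,259) and yellow (platform 177,148), so I'm excluding those. Next I'll locate the points and check them against the known 85 mm spacing.

```bash
cat > h.py <<'E'
from station import *
import cv2,numpy as np
def ray(c,u,v,z):
    T=c["world_to_cam"];R=T[:3,:3];o=-R.T@T[:3,3]
    d=R.T@np.linalg.inv(c["K"])@[u,v,1]
    return o+d*(z-o[2])/d[2]
def proj(c,p):
    q=c["K"]@(c["world_to_cam"]@[*p,1])[:3];return q[:2]/q[2]
def blob(im,u,v,r,thr):
    u0,v0=int(round(u))-r,int(round(v))-r
    w=im[v0:v0+2*r+1,u0:u0+2*r+1].astype(int)
    m=((w.min(2)>thr)&(w.max(2)-w.min(2)<25)).astype(np.uint8)
    n,l,s,ce=cv2.connectedComponentsWithStats(m)
    k=1+np.argmax(s[1:,4]);return ce[k]+[u0,v0],s[k]
E
python3 - <<'E'
from h import *
c=camera_info("top");im=grab_frame("top")
P=[(249,202),(321,170),(394,177)];T=[(253,236),(313,203),(401,211)]
for p,t in zip(P,T):
    a,sa=blob(im,*p,16,140);b,sb=blob(im,*t,12,140)
    A=ray(c,*a,.055);B=ray(c,*b,.0565)
    print(a.round(1),sa[2:],b.round(1),sb[2:],A.round(4),B.round(4),"d",np.linalg.norm((A-B)[:2]).round(4),"yaw",np.arctan2(*(A-B)[1::-1]).round(3),"centre",((A+B)/2).round(3))
cv2.imwrite("pics/crop.png",cv2.resize(im[120:270,200:450][:,:,::-1],None,fx=3,fy=3,interpolation=cv2.INTER_CUBIC))
E
```

```text
[248.  201.2] [ 21  21 360] [251.7 234.2] [ 12  10 101] [0.5548 0.186  0.055 ] [0.4705 0.1762 0.0565] d 0.0848 yaw 0.115 centre [0.513 0.181 0.056]
[321.3 168.7] [ 22  21 354] [313.2 200.4] [ 13  10 100] [ 0.6362 -0.0021  0.055 ] [0.5543 0.0198 0.0565] d 0.0848 yaw -0.261 centre [0.595 0.009 0.056]
[394.6 175.9] [ 22  21 360] [401.4 208.3] [12 10 98] [ 0.6148 -0.19    0.055 ] [ 0.531  -0.2043  0.0565] d 0.085 yaw 0.169 centre [ 0.573 -0.197  0.056]
```

View pics/crop.png

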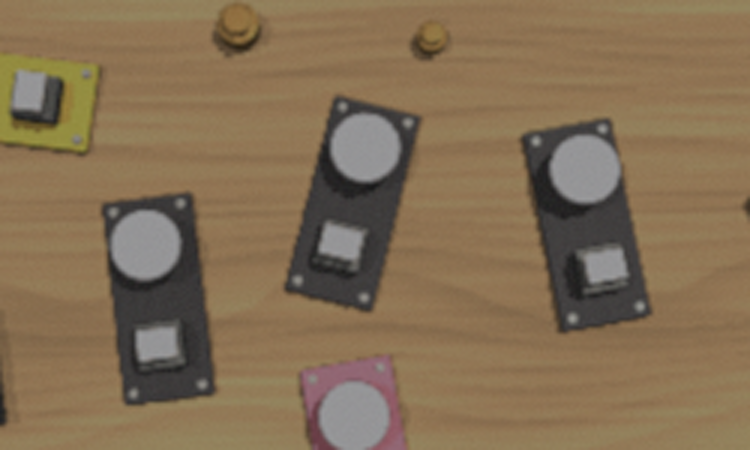

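The crop confirms the three dark stands. The platform–tag spacing is 84.8–85.0 mm against the expected 85, and all points are within reach. I'll press the left one first.

```bash
cat >> h.py <<'E'
OV=.008
DOWN=[0,.7071068,.7071068,0]
def F():
    f=[]
    for _ in range(6):
        f.append(read_state()["force"]); sleep(.01)
    return np.mean(f,0)
def press(xy,depths=(0,.002,.004,.006)):
    reach([*xy,.085+OV],DOWN)
    servo_line([*xy,.060+OV],speed=.08); sleep(.2); f0=F()
    for d in depths:
        servo_line([*xy,.055-d+OV],speed=.02); sleep(.2)
        print(d,"tip z",(read_state()["eef_pos"][2]-OV).round(4),"dF",(F()-f0).round(2))
    servo_line([*xy,.085+OV],speed=.1)
    s=read_state();print("t",s["time"],s["eef_pos"].round(4))
E
python3 - <<'E'
from h import *
gripper_to(0)
reach([.5548,.186,.13],DOWN)
print(read_state()["time"])
press((.5548,.186))
E
```

```text
2.7833
0 tip z 0.055 dF [-0.61 -0.3   0.59]
0.002 tip z 0.0531 dF [0.98 0.46 2.23]
0.004 tip z 0.0511 dF [1.38 0.08 3.4 ]
0.006 tip z 0.0491 dF [1.25 0.32 5.  ]
t 6.4333 [0.5546 0.1858 0.0927]
```

Run:
```python
from h import *
press((.6362,-.0021)); press((.6148,-.19))
```

```text
0 tip z 0.055 dF [-1.17 -0.15  0.46]
0.002 tip z 0.0531 dF [ 0.32 -0.23  3.38]
0.004 tip z 0.0512 dF [-0.32 -0.09  6.32]
0.006 tip z 0.0493 dF [-0.95 -0.14  8.75]
t 10.6417 [ 0.636  -0.0022  0.0926]
0 tip z 0.0551 dF [ 0.08 -0.06  1.04]
0.002 tip z 0.0531 dF [0.34 0.15 1.83]
0.004 tip z 0.051 dF [ 0.34 -0.55  2.47]
0.006 tip z 0.049 dF [ 0.65 -0.21  3.03]
t 14.8 [ 0.6146 -0.1901  0.0929]
```

The stiffnesses are about 730 N/m (left), 1400 N/m (middle) and 340 N/m (right), so the right stand is clearly the softest. I'll check that it hasn't shifted, then push its tag.

Run:
```python
from h import *
xy=(.531,-.2043)
reach([*xy,.085+OV],DOWN)
servo_line([*xy,.062+OV],speed=.08); sleep(.2); f0=F()
for z in (.056,.053,.050,.047,.0435):
    hit=servo_line([*xy,z+OV],speed=.02,until_force=20); sleep(.1)
    print(z,hit,(read_state()["eef_pos"][2]-OV).round(4),(F()-f0).round(2))
sleep(.3)
servo_line([*xy,.10+OV],speed=.1)
reach([.45,-.05,.25],DOWN)
reach([.25,.45,.25],DOWN)
c=camera_info("top");im=grab_frame("top")
for p,t in zip([(249,202),(321,170),(394,177)],[(253,236),(313,203),(401,211)]):
    a,_=blob(im,*p,16,140);b,_=blob(im,*t,12,140);print(a.round(1),b.round(1))
a=im[120:270,200:450];a=cv2.resize(a,None,fx=3,fy=3)[:, :, ::-1]
cv2.imwrite("pics/end_top.png",a)
s=grab_frame("side")[120:330,250:420]
cv2.imwrite("pics/end_side.png",cv2.resize(s,None,fx=2.8,fy=2.8,interpolation=cv2.INTER_CUBIC)[:,:,::-1])
print(read_state()["time"])
```

```text
0.056 False 0.056 [0.13 0.18 0.25]
0.053 False 0.0529 [0.16 0.35 0.06]
0.05 False 0.0499 [ 0.06  0.16 -0.25]
0.047 False 0.0469 [-0.35 -0.12 -0.1 ]
0.0435 True 0.044 [-2.81  0.95 14.85]
[248.  201.1] [251.7 234.2]
[321.3 168.7] [313.1 200.3]
[394.6 175.9] [400.6 208.7]
22.2417
```

View pics/end_side.png

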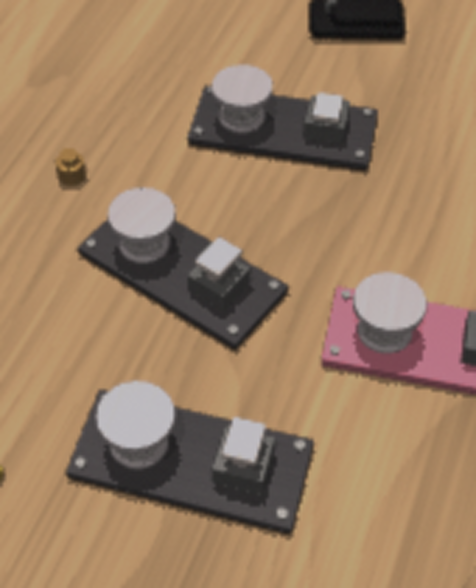

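In the side crop, the right stand's tag (325,107) sits on its block. The middle tag (219,257) and left tag (243,440) are still up, and all the platforms are raised. The hard stop at tip z = 0.0440 m is the seated height.

```bash
python3 -c "
from station import *
hand_in()"
```

```text
the job is handed in; nothing more can be done
```

I pressed the left, middle and right platforms in that order, each about 6 mm. The forces at that depth were 5.0, 8.8 and 3.0 N, which works out to about 730, 1400 and 340 N/m. The right stand is therefore the softest, and I pushed its tag down until the fingertips hit a hard stop at 44.0 mm, the seated height.

**Last checks:** The side picture shows the right tag down on its block, the other two tags up and all platforms raised. In the top view the platforms were within 0.1 px of where they started. I did not re-measure the weights, mouse or tray, but the arm never went near them.

**Disagreement:** Between steps of the tag push, the wrist force read about 0 N instead of the roughly 3 N expected. I took these readings with the arm stopped. The hard stop and the pictures both show the tag seated.

I handed the job in shortly after 22.2 s on the robot's clock, with the arm retracted. The hand-in gave no verdict.

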